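# Zero the stencil press and set its pressure to the third click

## Task

The pressure lever on the stencil press was left at a random high setting. With the fingertips only, push it all the way back to the stop bar, then push it out again three clicks and leave it seated in the third notch, and only then press the start button fully in and let it come out again, leaving everything clear. Do not pinch the lever, and leave the other things on the bench and the press where they are.

Things in the scene. Friction and masses are not known exactly. Their poses are not given: they have to be found in the camera images.
- press: Grey stencil press fixed to the bench, turned up to 19 degrees. Origin: on the bench, under the middle of the lever's track; x away from the robot at yaw 0, y along the track, z up. Control ledge: x -65 to 65, y -160 to 100 mm, flat top 50 mm above the bench. Low closed bed with dark steel upper plate, 75 mm high: x -90 to 135, y 100 to 340 mm.
- stop_bar (a point): Middle of the top of the low steel stop bar that lies across the home end of the track (44 x 6 mm, standing 6 mm above the ledge), at press x = 0, y = -68 mm. The other end of the track has no bar. Seven notches, 18 mm apart, lie at press x = 0, y = -54, -36 ... 54 mm, each with a short dark tick beside it on an aluminium plate.
- lever (a joint): Lever setting along press +y, m: 0 home (notch nearest the stop bar, end of travel), 0.018 per click, third notch 0.054, far end 0.108. A sprung ball seats it in each notch: under 1 mm of play, about 5 N starts it out, resistance fades to nothing half way, then it snaps ahead into the next notch and stays. Starts in the fourth to sixth notch from home.
- lever_top (a point): Centre of the top of the black upright lever paddle: 26 mm across the track (x), 12 mm along it (y), from 12 to 46 mm above the ledge on a thin stem; its top is 96 mm above the bench. Axes as the press.
- start (a joint): How far the start button is pushed in, m: 0 out, 0.006 fully down (about 4 N); it springs back.
- start_top (a point): Centre of the top of the round start button (28 mm diameter) in its housing on the same ledge, beyond the stop bar, at press x = 0, y = -125 mm; it is pushed straight down.
- paint_jar: closed clear glass jar with black cap, 52 mm diameter, 65 mm tall; it stands on the bench close to the robot's side of the press, near the lever; loose; leave it alone. Origin: centre of its underside.
- ink_tin: closed tin, 60 mm diameter, 55 mm tall, on the bench on the far side of the ledge; loose; leave it alone. Origin: centre of its underside.
- sponge_block: wooden stencil dabber 60 x 40 x 20 mm with a small grip block on top (42 mm tall in all), resting on the upper plate of the press bed; loose; leave it alone. Origin: centre of its underside.
- mixing_cup: white open cup, 64 mm diameter, 60 mm tall, standing on the bench; loose; leave it alone. Origin: centre of its underside.
- weight: dark steel weight, 56 mm diameter with a narrow neck, 50 mm tall, standing on the bench; loose; leave it alone. Origin: centre of its underside.
- brush: flat paint brush with a wooden handle, lying on the bench to the right of the press; loose; leave it alone. Origin: centre of its underside.

How it is judged:
By the outcome, as a careful person would: the job done as asked, in the order asked, and still so for the second after the job is handed in, with the robot touching nothing.
It also fails if it takes over 51 s, if anything falls off the work surface, if the arm or the gripper's body presses on something with over 40 N, if the wrist force passes 120 N, or if a joint passes its speed limit or range.

## Robot

A 6-joint arm with a two-finger parallel gripper is mounted at the origin on the work surface. World frame = base frame: x ahead of the robot, y to its left, z up, the work surface at z = 0. Lengths are in m, angles in rad, forces in N, time in s.
With the tool pointing down it reaches from about 0.35 to 0.85 m from the base axis. Payload 8.1 kg.
Tool frame: the origin (TCP) lies midway between the tips of the shut fingers; the grasp point (between the pads) lies 19 mm behind it (robot.tcp_to_grasp is the distance from the TCP to the grasp point, in m); x points along the fingers, y is the direction in which the jaws open and shut, and the axes are right-handed (so a half turn about x gives the same grasp; the last joint's range is limited). The gripper opens to 93 mm and grips with 3 to 60 N. Pads are 15 mm wide; open, the fingers measure 128 mm over their backs; the gripper's body (75 mm by 188 mm) begins 65 mm behind the grasp point.
Start: joints at [1.12, 0.13, 1.488, -0, 1.523, -0.085], TCP at [0.215, 0.56, 0.219] pointing down, gripper open.
Joint ranges: [-2.96, 2.96], [-0.89, 2.26], [0.02, 2.5], [-1.34, 4.48], [0, 2.73], [-2.66, 2.66]. Speed limits (rad/s): [2.39, 2.39, 2.79, 3.14, 3.14, 3.14].

## Interface

Orientations are given as a rotation vector (axis times angle).
In Python, from plant import robot gives the robot as it stands.
- The arm moves only by the tool play_rows, never from a script. Its argument "plan" is a list of rows, each an object with "slide": the shift along the world's x, y, z as a fraction of full scale, a list of three; "roll": the turn about the world's z as a fraction of full scale; "fingers": the gripper command: -1 is shut, 1 is fully open, values between are in proportion. A call has 1 to 20 rows; each row shifts and turns the commanded pose from where the row before left it; what a row does not reach is not made up. Full scale, the value 1, is 30 mm for a shift and 8 degrees for a turn. A row lasts 1/8 s, in which the tool goes at most 62.5 mm and 10.7 degrees, less where a joint would pass 70% of its speed; a pose out of reach is approached as far as the arm can. A call with a number of a shift or a turn outside -1 to 1 is refused whole. A call with a gripper value outside its range is refused whole. The fingers move at their own pace and stop on an object; "squeeze" is the grip in N (left out, the last holds). Time passes only in rows, so rows that do not move let the fingers close. It gives the time, the measured TCP pose, the force and the opening at its end, in the units of the state.
- robot.read_state(): the state, without advancing time (a new reading comes with each control period).
- robot.read_camera(name): name is "scene" or "side" or "wrist"; returns the picture (420x560x3 uint8, red, green, blue); there is no depth.
- robot.get_calibration(name): a dict with "fx", "fy", "cx", "cy" (pixels), "distortion" ([k1, k2, p1, p2, k3] as OpenCV has them; the pictures are not rectified), "R" (3x3) and "t" (3): a world point X has camera coordinates R X + t; the wrist camera has in their place "T_tool_cam" (4x4, takes a point from camera to tool coordinates, whose origin is the TCP and whose axes are the tool frame's). Camera axes: x right, y down, z forward; pixel columns grow to the right and rows downward; lengths in m; the calibration is good to about 2 mm. A picture is of the moment at which its call begins: read the wrist's pose just before it. get_calibration takes no time and is no camera call.
- robot.close_job(): hands the job in, once; it reports no verdict.
Trained networks look in the newest picture that a camera, given by its name, has taken for a name from the list of things; names that differ only in an ending like _2 or _b are one class to them, and where a whole thing is asked for, a point or a joint stands for the part that bears it (a point fixed in the world has none). Each returns a list of dicts, best first, with "p" (0 to 1); they miss things now and then, are a little off and sometimes report something else, mostly with a low value. They report only what shows in the picture. A call takes as long as a camera call.
- robot.boxes_of(camera, target): "extent" ([centre column, centre row, width, height] in pixels, round what is visible of it).
- robot.regions_of(camera, target): "region" (420x560 bool, what is visible of it) and "extent" ([centre column, centre row, width, height] in pixels, round what is visible of it).
- robot.mark_of(camera, target): "point" ([column, row] in pixels: a listed point, or the origin of a listed thing).
The state is a dict: "t": time; "q": joint angles; "dq": joint speeds; "joint_torque": joint torques, N m; "tool_pos": TCP position; "orientation": TCP orientation; "force": force on the tool from outside, world axes, zero at the start; "wrist_torque": the same for the moment, N m; "opening": finger opening in m.
Only numpy, scipy, OpenCV 4.12 (cv2) and the standard library are available. Lean on these libraries where they do the work, as an engineer would, in place of code of your own. Each camera call takes 0.05 s, during which the arm holds its last target.

## Working session

There is one attempt and no reset: what is moved stays moved. The work goes in short steps, Python scripts to look and compute and a tool call to move; the robot and the scene stay as the last step left them, time stands still between calls to the robot, and variables do not carry over. Pictures are saved under pics/ and viewed, and the job is handed in when it is done.

Besides the shell and the picture viewer there is one more tool, called after "Emit:" as name(argument=value, ...), one argument or row to a line, values as JSON. play_rows: Moves the arm, as the interface text tells. Its arguments: {"type":"object","properties":{"plan":{"type":"array","items":{"type":"object","properties":{"slide":{"type":"array","items":{"type":"number","minimum":-1,"maximum":1}},"roll":{"type":"number","minimum":-1,"maximum":1},"fingers":{"type":"number"}}}},"squeeze":{"type":"number"}},"required":["plan"]}

```bash
ls; mkdir -p pics; cat > h.py <<'E'
import numpy as np,cv2
from plant import robot
from scipy.spatial.transform import Rotation as Ro
def snap(c,fn):
    im=robot.read_camera(c); cv2.imwrite('pics/'+fn,im[:,:,::-1]); return im
def cam(c):
    k=robot.get_calibration(c)
    K=np.array([[k['fx'],0,k['cx']],[0,k['fy'],k['cy']],[0,0,1.]]);d=np.array(k['distortion'],float)
    if 'R' in k: R=np.array(k['R']);t=np.array(k['t'])
    else:
        s=robot.read_state();T=np.eye(4);T[:3,:3]=Ro.from_rotvec(s['orientation']).as_matrix();T[:3,3]=s['tool_pos']
        W=np.linalg.inv(T@np.array(k['T_tool_cam']));R=W[:3,:3];t=W[:3,3]
    return K,d,R,t
def proj(C,P):
    K,d,R,t=C
    return cv2.projectPoints(np.array(P,float).reshape(-1,3),cv2.Rodrigues(R)[0],t,K,d)[0].reshape(-1,2)
def onplane(C,px,z):
    K,d,R,t=C
    u=cv2.undistortPoints(np.array(px,float).reshape(-1,1,2),K,d).reshape(-1,2)
    o=-R.T@t; r=np.c_[u,np.ones(len(u))]@R
    return o+r*((z-o[2])/r[:,2])[:,None]
E
python3 - <<'E'
from h import *
s=robot.read_state();print({k:np.round(v,3) for k,v in s.items()})
for c in ['scene','side','wrist']:
    C=cam(c); print(c,'pos',np.round(-C[2].T@C[3],3))
    snap(c,c+'0.png')
    for n,z in [('stop_bar',.056),('lever_top',.096),('start_top',None),('press',0),('paint_jar',0),('mixing_cup',0),('weight',0),('ink_tin',0)]:
        m=robot.mark_of(c,n)[:2]
        for a in m: print(c,n,round(a['p'],2),np.round(a['point'],1),np.round(onplane(C,a['point'],z if z is not None else .062),3)[0])
E
```

```text
pics
{'t': np.float64(0.0), 'q': array([ 1.12 ,  0.131,  1.489,  0.   ,  1.523, -0.085]), 'dq': array([-0.001,  0.   , -0.001, -0.   ,  0.   , -0.001]), 'joint_torque': array([ 1.0000e-03, -5.5981e+01, -4.9178e+01,  7.7000e-02,  3.5000e-02,
       -0.0000e+00]), 'tool_pos': array([0.214, 0.56 , 0.218]), 'orientation': array([ 0.286,  1.552, -0.288]), 'force': array([-0.397, -0.181, -0.016]), 'wrist_torque': array([-0.04 ,  0.017, -0.031]), 'opening': np.float64(0.093)}
scene pos [ 0.99  -0.664  0.841]
scene stop_bar 0.85 [274.9 219.2] [ 0.555 -0.096  0.056]
scene lever_top 0.63 [296.4 174.6] [0.531 0.011 0.096]
scene start_top 0.71 [263.4 233.2] [ 0.564 -0.147  0.062]
scene paint_jar 0.97 [236.2 197.5] [ 0.407 -0.059  0.   ]
scene paint_jar 0.56 [128.4 282.5] [ 0.398 -0.384  0.   ]
scene mixing_cup 0.74 [127.4 284.4] [ 0.4   -0.388 -0.   ]
scene weight 0.81 [185.5 319.5] [ 0.552 -0.371  0.   ]
scene ink_tin 0.98 [330.7 235.7] [ 0.652 -0.016  0.   ]
side pos [ 0.314 -1.183  0.744]
side stop_bar 0.91 [269.4 231. ] [ 0.558 -0.095  0.056]
side lever_top 0.71 [248.6 203. ] [ 0.523 -0.006  0.096]
side start_top 0.62 [280.  235.1] [ 0.577 -0.13   0.062]
side press 0.93 [259.2 241.9] [ 0.539 -0.053  0.   ]
side paint_jar 0.77 [213.6 253.1] [ 0.413 -0.073  0.   ]
side paint_jar 0.28 [257.4 240.9] [ 0.535 -0.047  0.   ]
side mixing_cup 0.89 [231.  338.3] [ 0.403 -0.394  0.   ]
side weight 0.87 [299.  315.1] [ 0.559 -0.361  0.   ]
side weight 0.47 [257.7 240.7] [ 0.536 -0.046  0.   ]
side ink_tin 0.71 [300.3 229.1] [ 0.663 -0.02   0.   ]
wrist pos [0.141 0.589 0.384]
```

View pics/scene0.png

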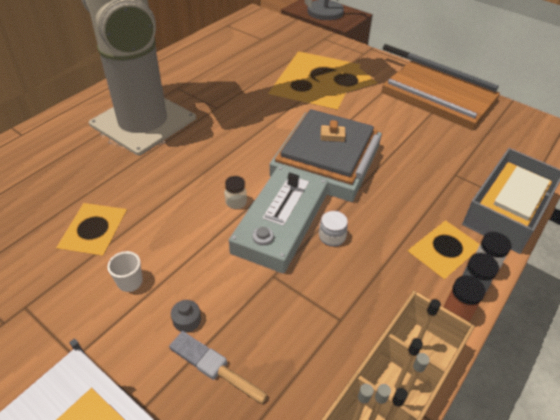

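View pics/side0.png

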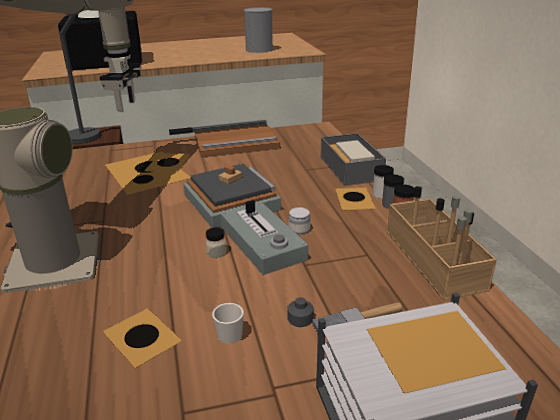

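```bash
python3 - <<'E'
from h import *
s=robot.read_state();M=Ro.from_rotvec(s['orientation']).as_matrix();print(M.round(3))
C=cam('wrist');print(onplane(C,[[280,210],[0,0],[559,0],[0,419],[559,419]],0.05).round(3))
for c,b in (('scene',(210,150,150,130)),('side',(170,150,150,130))):
    im=cv2.imread(f'pics/{c}0.png');x,y,w,h=b
    cv2.imwrite(f'pics/{c}0z.png',cv2.resize(im[y:y+h,x:x+w],None,fx=4.5,fy=4.5,interpolation=cv2.INTER_CUBIC))
E
```

```text
[[ 0.     0.358  0.934]
 [ 0.     0.934 -0.358]
 [-1.     0.     0.   ]]
[[ 0.233  0.555  0.05 ]
 [-0.039  0.392  0.05 ]
 [ 0.14   0.858  0.05 ]
 [ 0.368  0.112  0.05 ]
 [ 0.63   0.794  0.05 ]]
```

View pics/scene0z.png

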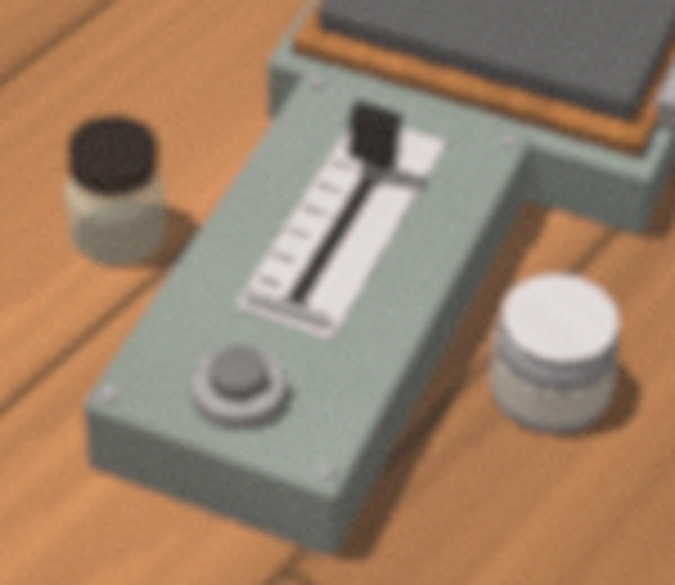

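View pics/wrist0.png

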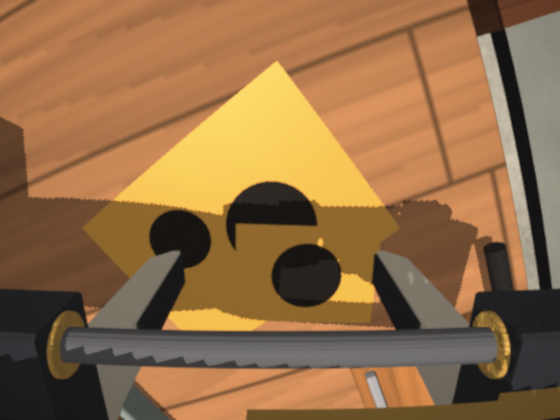

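Emit:
play_rows(
  plan=[
    {"slide": [0.53,-0.97,0.13],"roll": -0.325,"fingers": -1},
    {"slide": [0.53,-0.97,0.13],"roll": -0.325,"fingers": -1},
    {"slide": [0.53,-0.97,0.13],"roll": -0.325,"fingers": -1},
    {"slide": [0.53,-0.97,0.13],"roll": -0.325,"fingers": -1},
    {"slide": [0.53,-0.97,0.13],"roll": -0.325,"fingers": -1},
    {"slide": [0.53,-0.97,0.13],"roll": -0.325,"fingers": -1},
    {"slide": [0.53,-0.97,0.13],"roll": -0.325,"fingers": -1},
    {"slide": [0.53,-0.97,0.13],"roll": -0.325,"fingers": -1},
    {"slide": [0.53,-0.97,0.13],"roll": -0.325,"fingers": -1},
    {"slide": [0.53,-0.97,0.13],"roll": -0.325,"fingers": -1},
    {"slide": [0.53,-0.97,0.13],"roll": -0.325,"fingers": -1},
    {"slide": [0.53,-0.97,0.13],"roll": -0.325,"fingers": -1},
    {"slide": [0.53,-0.97,0.13],"roll": -0.325,"fingers": -1},
    {"slide": [0.53,-0.97,0.13],"roll": -0.325,"fingers": -1},
    {"slide": [0.53,-0.97,0.13],"roll": -0.325,"fingers": -1},
    {"slide": [0.53,-0.97,0.13],"roll": -0.325,"fingers": -1},
    {"slide": [0.53,-0.97,0.13],"roll": -0.325,"fingers": -1},
    {"slide": [0.53,-0.97,0.13],"roll": -0.325,"fingers": -1},
    {"slide": [0.53,-0.97,0.13],"roll": -0.325,"fingers": -1},
    {"slide": [0,0,0],"roll": -0.325,"fingers": -1},
  ],
  squeeze=10,
)

```text
t: 3.85
tool_pos: [0.5175, 0.0054, 0.2929]
orientation: [0.99, 1.333, -0.991]
force: [-0.7, 1.0, -1.1]
opening: 0.0006
```

```bash
python3 - <<'E'
from h import *
s=robot.read_state();M=Ro.from_rotvec(s['orientation']).as_matrix();print(M.round(3),s['tool_pos'],s['t'],s['q'].round(2),s['opening'])
C=cam('wrist');np.save('c1.npy',np.array([C[2],]));snap('wrist','w1.png')
for n,z in [('stop_bar',.056),('lever_top',.096),('start_top',.062),('press',0),('paint_jar',0)]:
    for a in robot.mark_of('wrist',n)[:2]: print(n,round(a['p'],2),np.round(a['point'],1),np.round(onplane(C,a['point'],z),4)[0])
E
```

```text
[[ 0.     0.957  0.289]
 [-0.001  0.289 -0.957]
 [-1.     0.     0.001]] [0.51748336 0.00539123 0.29288742] 3.85 [-0.09 -0.11  1.6  -0.    1.66 -0.38] 0.0006471511770294338
stop_bar 0.7 [276.4 262.5] [ 0.5451 -0.0952  0.056 ]
stop_bar 0.64 [283.9 185.1] [ 0.5263 -0.0034  0.056 ]
lever_top 0.87 [285.6 185.9] [0.5249 0.0047 0.096 ]
start_top 0.69 [185.8 199.9] [ 0.4264 -0.0494  0.062 ]
start_top 0.42 [280.8 312.4] [ 0.5686 -0.1549  0.062 ]
press 0.73 [284.2 198.8] [ 0.5363 -0.0321  0.    ]
paint_jar 0.84 [186.3 200.3] [ 0.4166 -0.0701  0.    ]
```

View pics/w1.png

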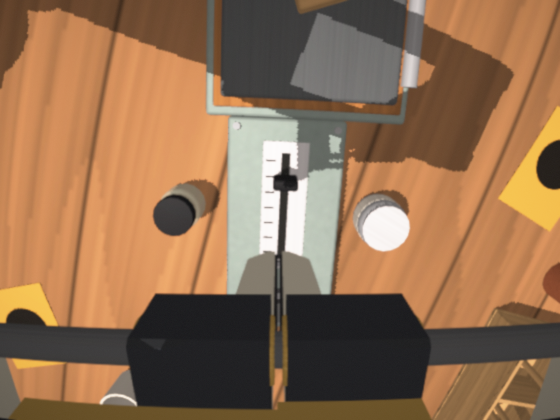

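```bash
python3 - <<'E'
import cv2
im=cv2.imread('pics/w1.png');cv2.imwrite('pics/w1z.png',cv2.resize(im[100:260,200:370],None,fx=3.75,fy=3.75,interpolation=cv2.INTER_CUBIC)) 
E
```

```text
(no output)
```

View pics/w1z.png

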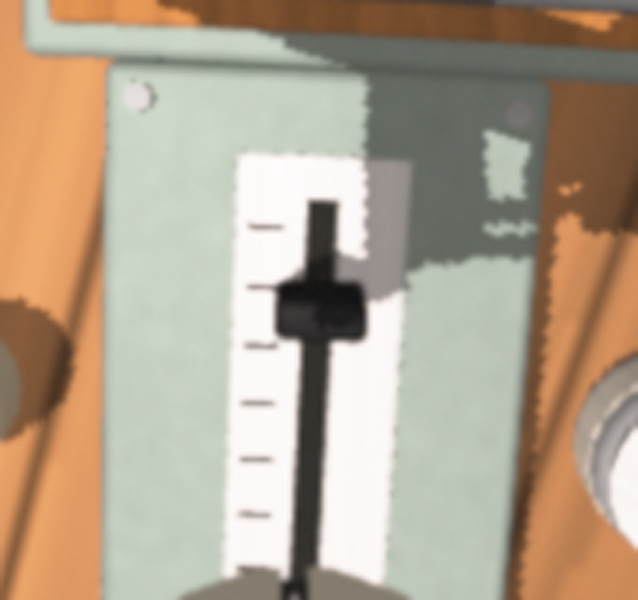

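```bash
cat > fit.py <<'E'
from h import *
from scipy.optimize import least_squares
C=cam('wrist')
def px(a): return np.array(a,float)/3.75+[200,100]
t=onplane(C,px([(266,227),(261,345),(257,404),(255,460),(254,515)]),.050)[:,:2];ys=np.array([54,18,0,-18,-36])/1e3
sl=onplane(C,px([(323,210),(316,380),(304,560)]),.050)[:,:2]
ed=onplane(C,px([(108,70),(104,590)]),.05)[:,:2]; er=onplane(C,px([(547,90),(504,590)]),.05)[:,:2]
for a in (ed,er,sl): print('edge yaw',np.degrees(np.arctan2(*( (a[0]-a[-1])*[-1,1]))))
def loc(p,P): c,s=np.cos(p[2]),np.sin(p[2]); d=P-p[:2]; return np.c_[d@[c,s],d@[-s,c]]
def f(p):
    return np.r_[loc(p,t)[:,1]-ys, loc(p,sl)[:,0],loc(p,t)[:,0]-p[3]]
r=least_squares(f,[.54,-.03,.29,-.015]);print(r.x,np.degrees(r.x[2]),(r.fun*1e3).round(1))
p=r.x
for n,a,z in [('lever top px centre',(323,290),.096),('mark',((285.6-200)*3.75,(185.9-100)*3.75),.096),('bottom front edge',(320,338),.096)]:
    print(n,loc(p,onplane(C,px([a]),z)[:,:2])*1e3)
print('ledge x',loc(p,ed)*1e3,loc(p,er)*1e3)
print('tcp',loc(p,robot.read_state()['tool_pos'][None,:2])*1e3)
# project lever boxes
c,s=np.cos(p[2]),np.sin(p[2])
for y in (0,.018,.036):
    L=np.array([(x,y+d,.096) for x in(-.013,.013) for d in(-.006,.006)]);W=np.c_[p[0]+c*L[:,0]-s*L[:,1],p[1]+s*L[:,0]+c*L[:,1],L[:,2]]
    print(y,((proj(C,W)-[200,100])*3.75).round())
E
python3 fit.py
```

```text
edge yaw 14.531243489924224
edge yaw 14.843065899677256
edge yaw 14.288114225977857
[ 0.53343365 -0.02809373  0.24892964 -0.0168119 ] 14.262617718851889 [ 0.1  0.4 -0.1 -0.1 -0.2 -0.2  0.4 -0.2  0.1  0.1 -0.3 -0.2  0.3]
lever top px centre [[-0.41257115 45.30509195]]
mark [[-0.47092052 36.60031415]]
bottom front edge [[-0.50288355 32.25881823]]
ledge x [[-64.00880876  97.40148121]
 [-63.25173919 -64.07436523]] [[ 62.39019325  98.03927079]
 [ 63.97014249 -57.9114751 ]]
tcp [[-7.51405542 38.93356332]]
0 [[267. 472.]
 [269. 430.]
 [362. 476.]
 [364. 434.]]
0.018 [[270. 409.]
 [272. 366.]
 [366. 413.]
 [369. 370.]]
0.036 [[273. 344.]
 [275. 300.]
 [370. 349.]
 [373. 305.]]
```

Emit:
play_rows(
  plan=[
    {"slide": [0.05,0.81,0],"roll": -0.3,"fingers": -1},
    {"slide": [0,0,-1],"fingers": -1},
    {"slide": [0,0,-1],"fingers": -1},
    {"slide": [0,0,-1],"fingers": -1},
    {"slide": [0,0,-1],"fingers": -1},
    {"slide": [0,0,-1],"fingers": -1},
    {"slide": [0,0,-0.6],"fingers": -1},
    {"slide": [0,0,0],"fingers": -1},
    {"slide": [0,0,0],"fingers": -1},
  ],
)

```text
$.plan[1]: bad value
```

```bash
cat > st.py <<'E'
from h import *
import sys
P=np.array([.5334,-.0281]);a=np.radians(14.4);U=np.array([np.cos(a),np.sin(a)]);V=np.array([-U[1],U[0]])
def st():
    s=robot.read_state();d=s['tool_pos'][:2]-P
    M=Ro.from_rotvec(s['orientation']).as_matrix()
    print('t',round(s['t'],2),'local mm',(1e3*np.array([d@U,d@V,s['tool_pos'][2]])).round(1),'jawyaw',np.degrees(np.arctan2(M[1,1],M[0,1])).round(1),'Floc',(s['force'][:2]@U).round(1),(s['force'][:2]@V).round(1),s['force'][2].round(1))
if __name__=='__main__':
    st()
    if len(sys.argv)>1: snap('wrist',sys.argv[1]+'w.png');im=snap('side',sys.argv[1]+'s.png');im2=snap('scene',sys.argv[1]+'c.png');z=lambda i,x,y,w,h:cv2.resize(i[y:y+h,x:x+w,::-1],None,fx=4,fy=4,interpolation=cv2.INTER_CUBIC);cv2.imwrite('pics/'+sys.argv[1]+'z.png',np.hstack([z(im,200,180,100,100),z(im2,230,150,100,100)]))
E
python3 st.py a1
```

```text
t 4.15 local mm [ -7.4  38.9 292.8] jawyaw 17.1 Floc 0.7 0.1 -0.3
```

View pics/a1w.png

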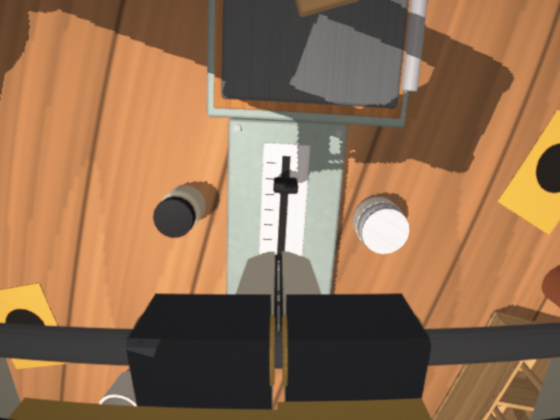

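View pics/a1z.png

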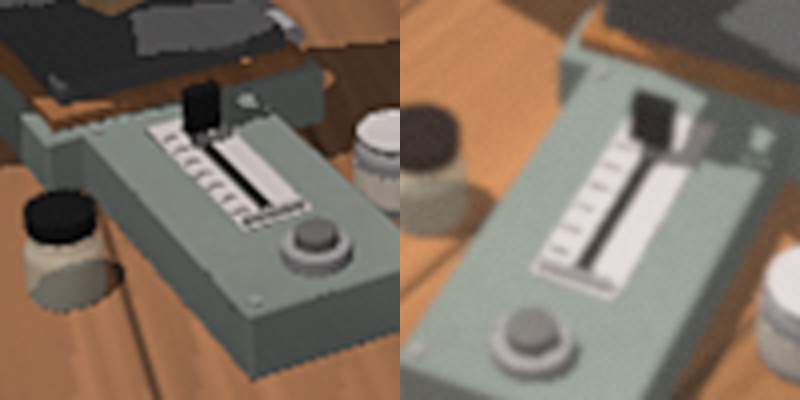

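The call was refused because every row needs a roll, so I'm adding it to each one.

Emit:
play_rows(
  plan=[
    {"slide": [0.05,0.81,0],"roll": -0.32,"fingers": -1},
    {"slide": [0,0,-1],"roll": 0,"fingers": -1},
    {"slide": [0,0,-1],"roll": 0,"fingers": -1},
    {"slide": [0,0,-1],"roll": 0,"fingers": -1},
    {"slide": [0,0,-1],"roll": 0,"fingers": -1},
    {"slide": [0,0,-1],"roll": 0,"fingers": -1},
    {"slide": [0,0,-0.7],"roll": 0,"fingers": -1},
    {"slide": [0,0,0],"roll": 0,"fingers": -1},
    {"slide": [0,0,0],"roll": 0,"fingers": -1},
  ],
)

```text
t: 5.42
tool_pos: [0.5188, 0.0318, 0.1228]
orientation: [1.021, 1.317, -1.02]
force: [0.1, -0.1, 0.7]
opening: 0.0003
```

```bash
python3 st.py a2
```

```text
t 5.42 local mm [  0.7  61.7 122.8] jawyaw 14.5 Floc 0.1 -0.2 0.7
```

View pics/a2w.png

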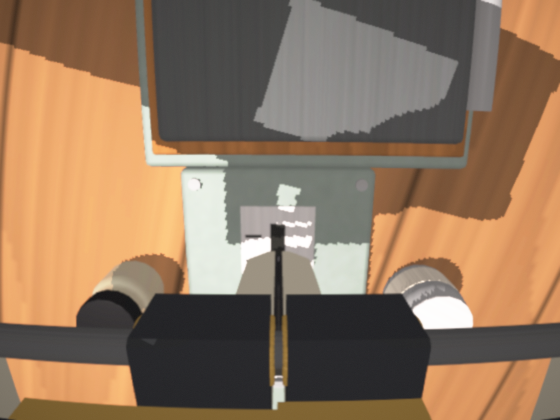

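View pics/a2z.png

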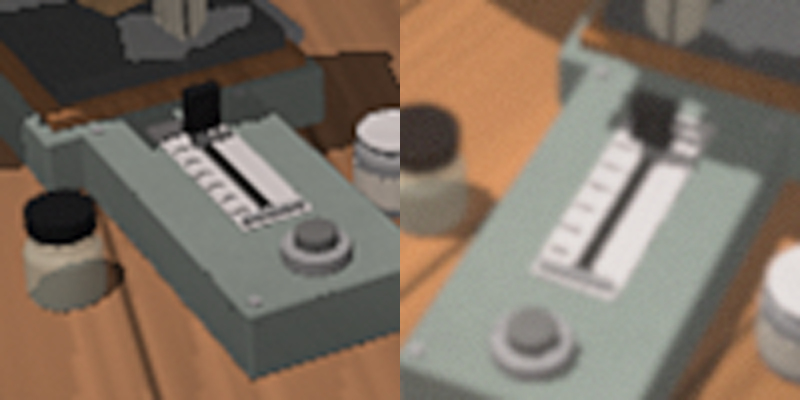

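Emit:
play_rows(
  plan=[
    {"slide": [0,0,-1],"roll": 0,"fingers": -1},
    {"slide": [0,0,-0.63],"roll": 0,"fingers": -1},
    {"slide": [0,0,0],"roll": 0,"fingers": -1},
    {"slide": [0.062,-0.242,0],"roll": 0,"fingers": -1},
    {"slide": [0.062,-0.242,0],"roll": 0,"fingers": -1},
    {"slide": [0.062,-0.242,0],"roll": 0,"fingers": -1},
    {"slide": [0.062,-0.242,0],"roll": 0,"fingers": -1},
    {"slide": [0,0,0],"roll": 0,"fingers": -1},
  ],
)

```text
t: 6.58
tool_pos: [0.5259, 0.0019, 0.073]
orientation: [1.022, 1.317, -1.022]
force: [-0.4, -0.3, -0.6]
opening: 0.0005
```

```bash
python3 st.py a3
```

```text
t 6.58 local mm [ 0.2 30.9 73. ] jawyaw 14.4 Floc -0.4 -0.2 -0.6
```

View pics/a3z.png

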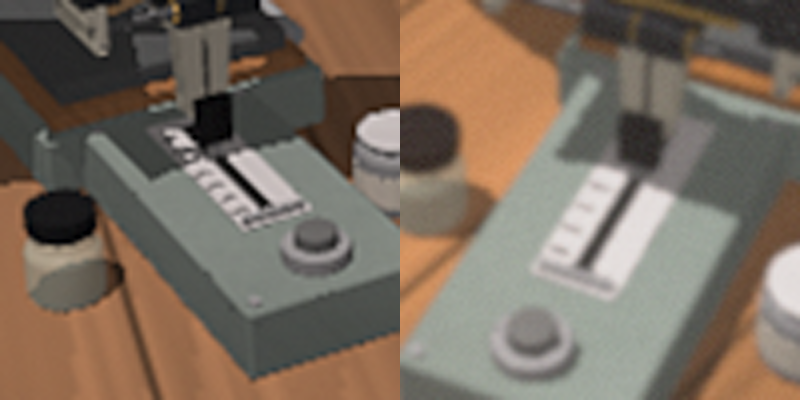

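Emit:
play_rows(
  plan=[
    {"slide": [0.062,-0.242,0],"roll": 0,"fingers": -1},
    {"slide": [0.062,-0.242,0],"roll": 0,"fingers": -1},
    {"slide": [0.062,-0.242,0],"roll": 0,"fingers": -1},
    {"slide": [0.062,-0.242,0],"roll": 0,"fingers": -1},
    {"slide": [0.062,-0.242,0],"roll": 0,"fingers": -1},
    {"slide": [0.062,-0.242,0],"roll": 0,"fingers": -1},
    {"slide": [0.062,-0.242,0],"roll": 0,"fingers": -1},
    {"slide": [0.062,-0.242,0],"roll": 0,"fingers": -1},
    {"slide": [0.03,-0.1,0],"roll": 0,"fingers": -1},
    {"slide": [0.03,-0.1,0],"roll": 0,"fingers": -1},
    {"slide": [0.025,-0.1,0],"roll": 0,"fingers": -1},
    {"slide": [0,0,0],"roll": 0,"fingers": -1},
  ],
)

```text
t: 8.22
tool_pos: [0.5432, -0.0646, 0.0728]
orientation: [1.021, 1.318, -1.021]
force: [-0.1, -0.6, -0.2]
opening: 0.0004
```

```bash
python3 st.py a4
```

```text
t 8.22 local mm [  0.4 -37.8  72.8] jawyaw 14.5 Floc -0.3 -0.6 -0.2
```

View pics/a4z.png

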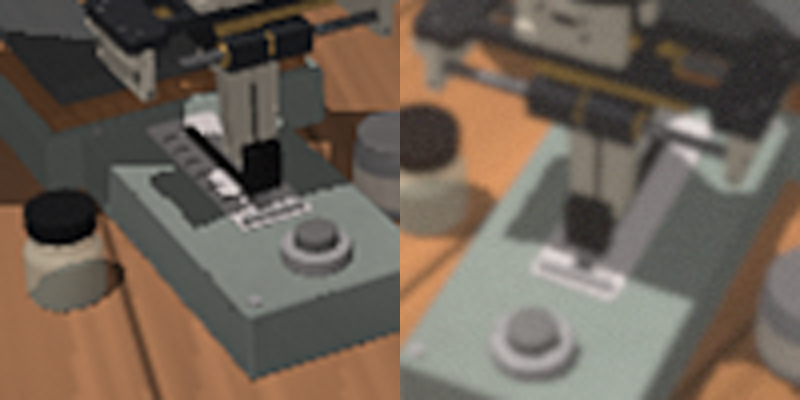

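Emit:
play_rows(
  plan=[
    {"slide": [0.017,-0.065,0],"roll": 0,"fingers": -1},
    {"slide": [0.008,-0.032,0],"roll": 0,"fingers": -1},
    {"slide": [0.008,-0.032,0],"roll": 0,"fingers": -1},
    {"slide": [0,0,0],"roll": 0,"fingers": -1},
  ],
)

```text
t: 8.88
tool_pos: [0.5439, -0.0677, 0.0728]
orientation: [1.022, 1.319, -1.021]
force: [-2.0, 4.8, 3.1]
opening: 0.0006
```

```bash
python3 st.py
```

```text
t 8.88 local mm [  0.3 -40.9  72.8] jawyaw 14.5 Floc -0.8 5.1 3.1
```

Emit:
play_rows(
  plan=[
    {"slide": [0.008,-0.032,0],"roll": 0,"fingers": -1},
    {"slide": [0,0,0],"roll": 0,"fingers": -1},
  ],
)

```text
t: 9.12
tool_pos: [0.5439, -0.0677, 0.0729]
orientation: [1.022, 1.321, -1.02]
force: [-3.0, 9.1, 4.0]
opening: 0.0005
```

```bash
python3 st.py
```

```text
t 9.12 local mm [  0.4 -41.   72.9] jawyaw 14.5 Floc -0.7 9.6 4.0
```

Emit:
play_rows(
  plan=[
    {"slide": [-0.075,0.29,0],"roll": 0,"fingers": -1},
    {"slide": [0,0,1],"roll": 0,"fingers": -1},
    {"slide": [0,0,0.75],"roll": 0,"fingers": -1},
    {"slide": [0,0,0],"roll": 0,"fingers": -1},
    {"slide": [0.2,-0.775,0],"roll": 0,"fingers": -1},
    {"slide": [0.2,-0.775,0],"roll": 0,"fingers": -1},
    {"slide": [0,0,0],"roll": 0,"fingers": -1},
    {"slide": [0,0,0],"roll": 0,"fingers": -1},
  ],
)

```text
t: 10.12
tool_pos: [0.5533, -0.1065, 0.1242]
orientation: [1.021, 1.32, -1.022]
force: [-0.4, 1.0, -0.7]
opening: 0.0006
```

```bash
python3 st.py a5
```

```text
t 10.12 local mm [ -0.2 -80.9 124.2] jawyaw 14.5 Floc -0.2 1.1 -0.7
```

View pics/a5z.png

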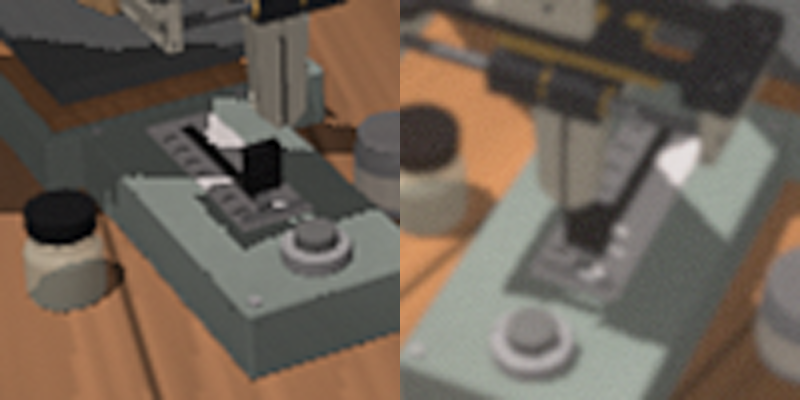

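View pics/a5w.png

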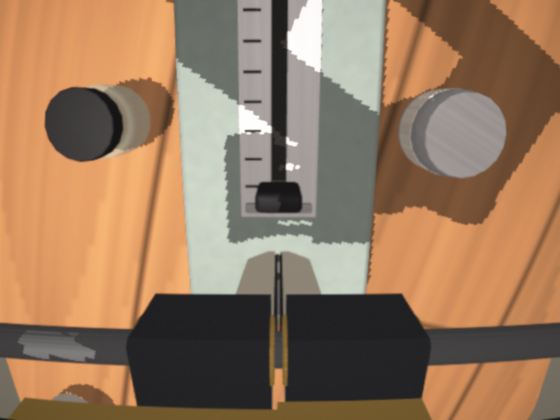

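Emit:
play_rows(
  plan=[
    {"slide": [0,0,-1],"roll": 0,"fingers": -1},
    {"slide": [0,0,-0.73],"roll": 0,"fingers": -1},
    {"slide": [0,0,0],"roll": 0,"fingers": -1},
    {"slide": [-0.062,0.242,0],"roll": 0,"fingers": -1},
    {"slide": [-0.05,0.194,0],"roll": 0,"fingers": -1},
    {"slide": [-0.05,0.194,0],"roll": 0,"fingers": -1},
    {"slide": [-0.05,0.194,0],"roll": 0,"fingers": -1},
    {"slide": [-0.05,0.194,0],"roll": 0,"fingers": -1},
    {"slide": [-0.05,0.194,0],"roll": 0,"fingers": -1},
    {"slide": [-0.04,0.16,0],"roll": 0,"fingers": -1},
    {"slide": [0,0,0],"roll": 0,"fingers": -1},
  ],
)

```text
t: 11.65
tool_pos: [0.5431, -0.0652, 0.0732]
orientation: [1.021, 1.319, -1.021]
force: [-0.1, 0.9, 0.9]
opening: 0.0002
```

```bash
python3 st.py a6
```

```text
t 11.65 local mm [  0.2 -38.4  73.2] jawyaw 14.5 Floc 0.1 0.9 0.9
```

View pics/a6w.png

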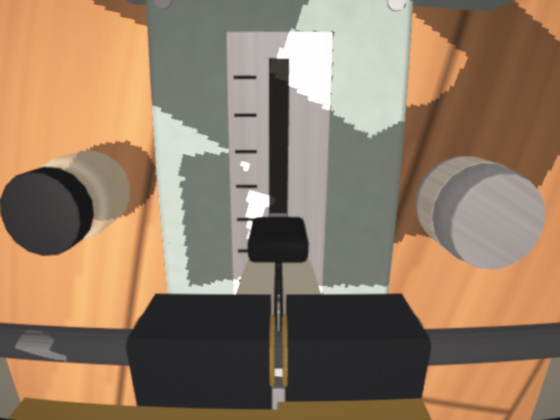

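```bash
cat > lv.py <<'E'
from st import *
C=cam('wrist')
for y in (-36,-18,0,18):
    L=[np.r_[P+U*x/1e3+V*(y+d)/1e3,.096] for x in(-13,13) for d in(-6,6)]
    print(y,proj(C,L).round().tolist())
E
python3 lv.py
```

```text
-36 [[249.0, 298.0], [248.0, 273.0], [309.0, 298.0], [309.0, 273.0]]
-18 [[248.0, 260.0], [247.0, 233.0], [310.0, 260.0], [311.0, 233.0]]
0 [[247.0, 219.0], [246.0, 190.0], [311.0, 219.0], [312.0, 190.0]]
18 [[245.0, 175.0], [245.0, 144.0], [312.0, 175.0], [313.0, 144.0]]
```

Emit:
play_rows(
  plan=[
    {"slide": [-0.041,0.161,0],"roll": 0,"fingers": -1},
    {"slide": [-0.02,0.08,0],"roll": 0,"fingers": -1},
    {"slide": [-0.02,0.08,0],"roll": 0,"fingers": -1},
    {"slide": [-0.02,0.08,0],"roll": 0,"fingers": -1},
    {"slide": [-0.02,0.08,0],"roll": 0,"fingers": -1},
    {"slide": [-0.02,0.08,0],"roll": 0,"fingers": -1},
    {"slide": [0,0,0],"roll": 0,"fingers": -1},
  ],
)

```text
t: 12.68
tool_pos: [0.5392, -0.0486, 0.0734]
orientation: [1.021, 1.319, -1.021]
force: [-0.3, 0.6, 0.6]
opening: 0.0004
```

```bash
python3 st.py a7;python3 lv.py
```

```text
t 12.68 local mm [  0.5 -21.3  73.4] jawyaw 14.5 Floc -0.1 0.6 0.6
-36 [[249.0, 332.0], [249.0, 309.0], [307.0, 332.0], [308.0, 309.0]]
-18 [[248.0, 297.0], [248.0, 272.0], [308.0, 297.0], [309.0, 272.0]]
0 [[247.0, 259.0], [246.0, 232.0], [309.0, 259.0], [310.0, 232.0]]
18 [[246.0, 217.0], [245.0, 188.0], [311.0, 217.0], [311.0, 188.0]]
```

View pics/a7w.png

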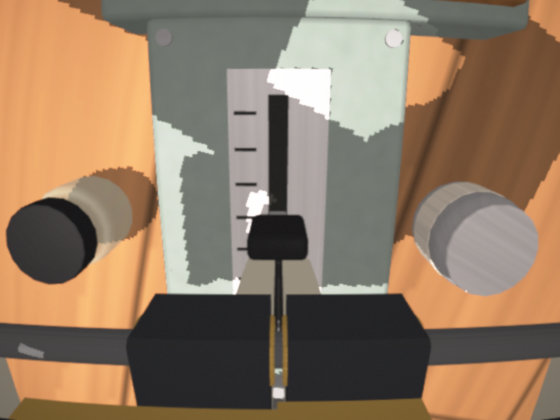

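Emit:
play_rows(
  plan=[
    {"slide": [0.1,-0.387,0],"roll": 0,"fingers": -1},
    {"slide": [0,0,1],"roll": 0,"fingers": -1},
    {"slide": [0,0,0.75],"roll": 0,"fingers": -1},
    {"slide": [0.19,-0.743,0],"roll": 0,"fingers": -1},
    {"slide": [0.19,-0.743,0],"roll": 0,"fingers": -1},
    {"slide": [0.19,-0.743,0],"roll": 0,"fingers": -1},
    {"slide": [0.19,-0.743,0],"roll": 0,"fingers": -1},
    {"slide": [0,0,0],"roll": 0,"fingers": -1},
    {"slide": [0,0,0],"roll": 0,"fingers": -1},
  ],
)

```text
t: 13.95
tool_pos: [0.5648, -0.1498, 0.1255]
orientation: [1.022, 1.319, -1.022]
force: [-0.2, 0.3, -0.2]
opening: 0.0005
```

```bash
python3 st.py a8; python3 lv.py; python3 - <<'E'
from st import *
for c in('side','scene'):
    C=cam(c);
    print(c)
    for h in (.05,.056,.062,.066,.07):
        print(h,proj(C,np.r_[P+V*-.125,h]).round(1))
    snap(c,c+'b.png')
    for a in robot.mark_of(c,'start_top')[:1]: print(a['point'],a['p'])
E
python3 - <<'E'
import cv2,numpy as np
a=cv2.imread('pics/sideb.png');b=cv2.imread('pics/sceneb.png')
z=lambda i,x,y:cv2.resize(i[y:y+50,x:x+50],None,fx=8,fy=8,interpolation=cv2.INTER_CUBIC)
cv2.imwrite('pics/bz.png',np.hstack([z(a,255,210),z(b,238,205)]))
E
```

```text
t 13.95 local mm [   0.2 -125.7  125.5] jawyaw 14.4 Floc -0.2 0.4 -0.2
-36 [[253.0, 93.0], [252.0, 68.0], [304.0, 93.0], [304.0, 68.0]]
-18 [[252.0, 56.0], [252.0, 31.0], [305.0, 56.0], [305.0, 31.0]]
0 [[252.0, 18.0], [252.0, -8.0], [305.0, 18.0], [305.0, -8.0]]
18 [[252.0, -21.0], [251.0, -47.0], [306.0, -21.0], [306.0, -47.0]]
side
0.05 [[277.2 243.8]]
0.056 [[277.1 241.8]]
0.062 [[277.1 239.7]]
0.066 [[277.1 238.3]]
0.07 [[277. 237.]]
[279.1, 234.6] 0.49
scene
0.05 [[262.9 237.9]]
0.056 [[262.9 236. ]]
0.062 [[262.9 234.1]]
0.066 [[262.9 232.9]]
0.07 [[262.9 231.6]]
[264.6, 231.0] 0.56
```

View pics/bz.png

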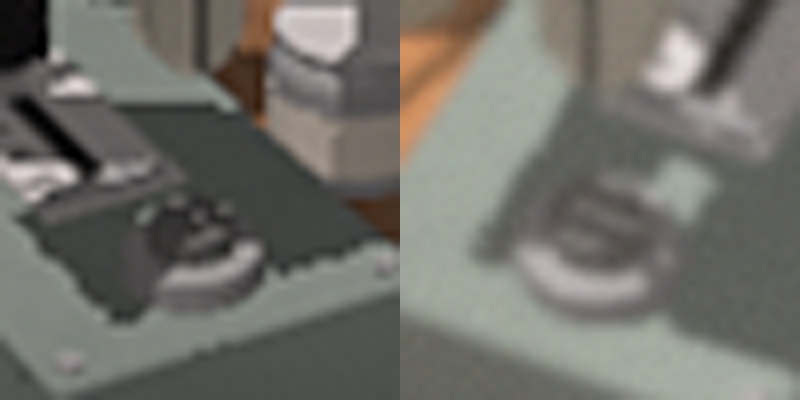

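View pics/a8w.png

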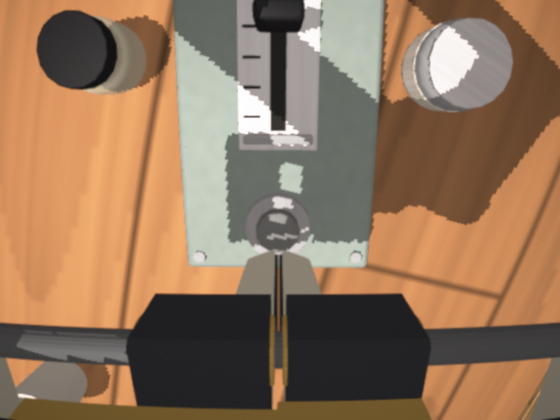

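Emit:
play_rows(
  plan=[
    {"slide": [0,0,-1],"roll": 0,"fingers": -1},
    {"slide": [0,0,-0.6],"roll": 0,"fingers": -1},
    {"slide": [0,0,0],"roll": 0,"fingers": -1},
    {"slide": [0,0,-0.1],"roll": 0,"fingers": -1},
    {"slide": [0,0,0],"roll": 0,"fingers": -1},
  ],
)

```text
t: 14.92
tool_pos: [0.5656, -0.15, 0.0757]
orientation: [1.021, 1.317, -1.021]
force: [-0.2, -0.2, 0.2]
opening: 0.0005
```

Emit:
play_rows(
  plan=[
    {"slide": [0,0,-0.07],"roll": 0,"fingers": -1},
    {"slide": [0,0,0],"roll": 0,"fingers": -1},
  ],
)

```text
t: 15.18
tool_pos: [0.5652, -0.1498, 0.073]
orientation: [1.021, 1.318, -1.021]
force: [-0.3, 0.1, 0.4]
opening: 0.0003
```

Emit:
play_rows(
  plan=[
    {"slide": [0,0,-0.07],"roll": 0,"fingers": -1},
    {"slide": [0,0,0],"roll": 0,"fingers": -1},
  ],
)

```text
t: 15.42
tool_pos: [0.5653, -0.1499, 0.0709]
orientation: [1.021, 1.318, -1.021]
force: [-0.2, -0.5, 1.5]
opening: 0.0003
```

Emit:
play_rows(
  plan=[
    {"slide": [0,0,-0.07],"roll": 0,"fingers": -1},
    {"slide": [0,0,0],"roll": 0,"fingers": -1},
  ],
)

```text
t: 15.68
tool_pos: [0.5653, -0.1499, 0.0687]
orientation: [1.021, 1.318, -1.021]
force: [-0.0, -0.9, 2.6]
opening: 0.0007
```

Emit:
play_rows(
  plan=[
    {"slide": [0,0,-0.07],"roll": 0,"fingers": -1},
    {"slide": [0,0,0],"roll": 0,"fingers": -1},
  ],
)

```text
t: 15.92
tool_pos: [0.5653, -0.1499, 0.0667]
orientation: [1.021, 1.318, -1.021]
force: [0.8, 0.1, 3.1]
opening: 0.0007
```

Emit:
play_rows(
  plan=[
    {"slide": [0,0,-0.05],"roll": 0,"fingers": -1},
    {"slide": [0,0,0],"roll": 0,"fingers": -1},
  ],
)

```text
t: 16.18
tool_pos: [0.5654, -0.1499, 0.0662]
orientation: [1.021, 1.318, -1.021]
force: [-3.7, 1.8, 11.6]
opening: 0.0005
```

```bash
python3 st.py b1; python3 - <<'E'
import cv2,numpy as np
w=cv2.imread('pics/b1w.png');a=cv2.imread('pics/b1s.png')
cv2.imwrite('pics/b1zz.png',np.hstack([cv2.resize(w[190:290,220:340],(480,400),interpolation=cv2.INTER_CUBIC),cv2.resize(a[215:255,260:292],(320,400),interpolation=cv2.INTER_CUBIC)]))
E
```

```text
t 16.18 local mm [   0.7 -126.    66.2] jawyaw 14.5 Floc -3.2 2.7 11.6
```

View pics/b1zz.png

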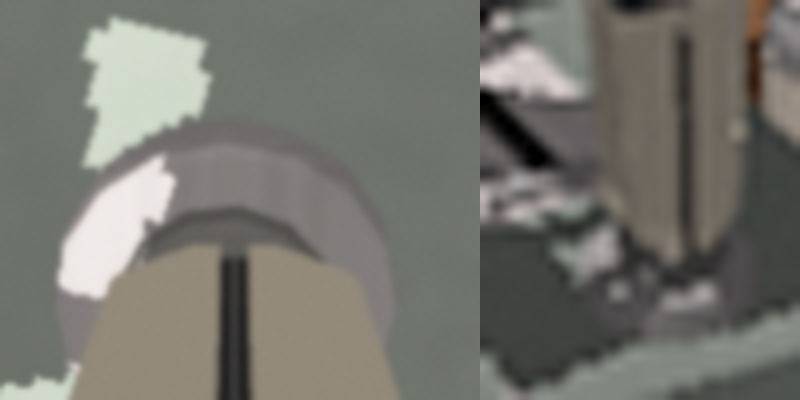

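Emit:
play_rows(
  plan=[
    {"slide": [0,0,-0.03],"roll": 0,"fingers": -1},
    {"slide": [0,0,0],"roll": 0,"fingers": -1},
  ],
)

```text
t: 16.58
tool_pos: [0.5654, -0.15, 0.066]
orientation: [1.021, 1.317, -1.021]
force: [-6.1, 1.5, 16.9]
opening: 0.0001
```

Emit:
play_rows(
  plan=[
    {"slide": [0,0,0.17],"roll": 0,"fingers": -1},
    {"slide": [0,0,0],"roll": 0,"fingers": -1},
    {"slide": [0,0,0],"roll": 0,"fingers": -1},
  ],
)

```text
t: 16.95
tool_pos: [0.5652, -0.1499, 0.0691]
orientation: [1.021, 1.318, -1.021]
force: [2.5, -0.9, 2.8]
opening: 0.0
```

Emit:
play_rows(
  plan=[
    {"slide": [0,0,0.03],"roll": 0,"fingers": -1},
    {"slide": [0,0,0],"roll": 0,"fingers": -1},
    {"slide": [0,0,0],"roll": 0,"fingers": -1},
  ],
)

```text
t: 17.32
tool_pos: [0.565, -0.1498, 0.07]
orientation: [1.021, 1.318, -1.021]
force: [1.7, -1.7, 3.0]
opening: 0.0008
```

Emit:
play_rows(
  plan=[
    {"slide": [0,0,0.03],"roll": 0,"fingers": -1},
    {"slide": [0,0,0],"roll": 0,"fingers": -1},
    {"slide": [0,0,0],"roll": 0,"fingers": -1},
  ],
)

```text
t: 17.7
tool_pos: [0.5649, -0.1497, 0.0709]
orientation: [1.021, 1.319, -1.021]
force: [0.6, 0.2, 2.5]
opening: 0.0003
```

Emit:
play_rows(
  plan=[
    {"slide": [0,0,0.03],"roll": 0,"fingers": -1},
    {"slide": [0,0,0],"roll": 0,"fingers": -1},
    {"slide": [0,0,0],"roll": 0,"fingers": -1},
  ],
)

```text
t: 18.08
tool_pos: [0.5649, -0.1498, 0.0718]
orientation: [1.021, 1.319, -1.021]
force: [-0.3, -0.3, 1.4]
opening: 0.0001
```

Emit:
play_rows(
  plan=[
    {"slide": [0,0,0.5],"roll": 0,"fingers": -1},
    {"slide": [0,0,1],"roll": 0,"fingers": -1},
    {"slide": [0,0,1],"roll": 0,"fingers": -1},
    {"slide": [0,0,1],"roll": 0,"fingers": -1},
    {"slide": [0,0,1],"roll": 0,"fingers": -1},
    {"slide": [0,0,1],"roll": 0,"fingers": -1},
    {"slide": [0,0,1],"roll": 0,"fingers": -1},
    {"slide": [0,0,0],"roll": 0,"fingers": -1},
    {"slide": [0,0,0],"roll": 0,"fingers": -1},
  ],
)

```text
t: 19.2
tool_pos: [0.5648, -0.1497, 0.2665]
orientation: [1.021, 1.319, -1.021]
force: [0.0, 0.2, 0.1]
opening: 0.0007
```

```bash
python3 st.py d1; python3 lv.py; python3 - <<'E'
import cv2,numpy as np
w=cv2.imread('pics/d1w.png')
cv2.imwrite('pics/d1wz.png',cv2.resize(w[0:260,150:410],None,fx=2.3,fy=2.3,interpolation=cv2.INTER_CUBIC))
E
```

```text
t 19.2 local mm [ 1.000e-01 -1.256e+02  2.665e+02] jawyaw 14.5 Floc 0.1 0.2 0.1
-36 [[265.0, 97.0], [264.0, 82.0], [294.0, 97.0], [295.0, 82.0]]
-18 [[264.0, 75.0], [264.0, 61.0], [295.0, 75.0], [295.0, 61.0]]
0 [[264.0, 53.0], [264.0, 39.0], [295.0, 53.0], [295.0, 39.0]]
18 [[264.0, 31.0], [264.0, 16.0], [295.0, 31.0], [295.0, 16.0]]
```

View pics/d1wz.png

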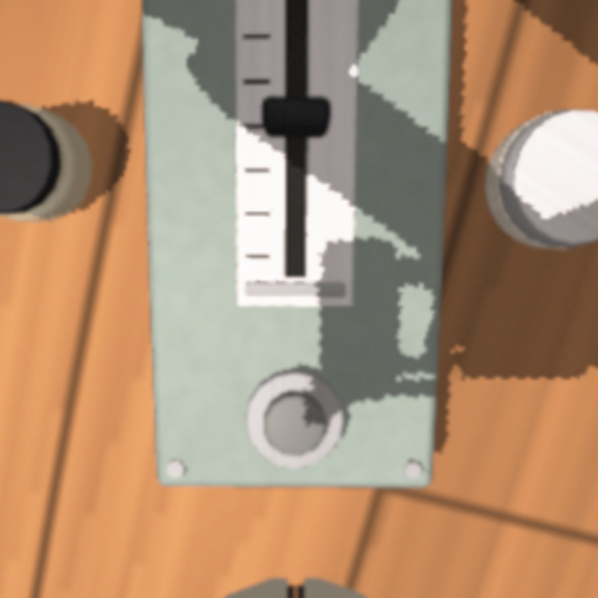

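View pics/d1z.png

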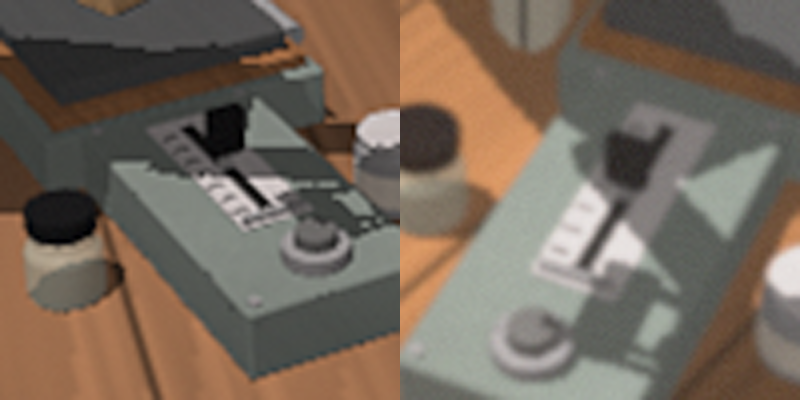

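View pics/d1c.png

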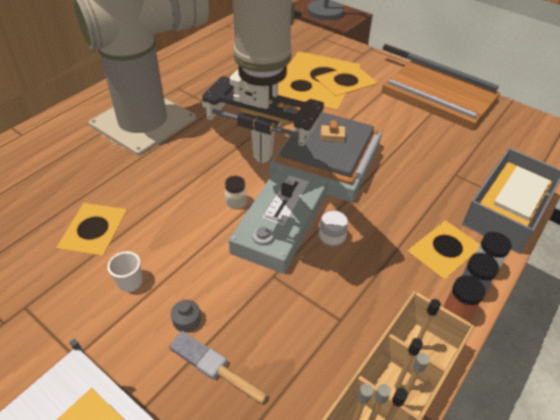

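```bash
python3 -c "
from plant import robot
print(robot.close_job())"
```

```text
the job is handed in; nothing more can be done
None
```

The job was handed in at about 19 s, well inside the 51 s limit. All three parts were done in the order asked, using only the shut fingertips.

- **Lever home:** it started in the sixth notch. I pushed it back until about 10 N no longer moved it, and a wrist picture showed it at the last tick by the stop bar.
- **Third notch:** I pushed it out three clicks from the other side, then backed off. The last wrist picture shows it at the tick for setting 0.054, with three free ticks on the home side.
- **Start button:** the fingers stopped at 66.0 mm and still felt the button at 71.8 mm on the way up. That is at least 5.8 mm of travel against the 6 mm expected, and the force rose sharply to about 17 N at the bottom. The button was released and looks fully out in the last pictures.
- **Clear of everything:** the tool ended about 0.2 m above the press with force readings near zero. The things visible in the last scene picture look unmoved by eye.

One move call was refused for a missing roll value and moved nothing. No check disagreed. The only uncertainty is that the moment of first contact with the button is known to within about 1 mm.

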